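Eject a rail from the deburring nest

ROBOT

A 7-joint arm with a two-finger parallel gripper is mounted at the origin on a cart in front of the work surface, level with it; the furniture and walls round the work are solid. World frame = base frame: x ahead of the robot, y to its left, z up, the work surface at z = 0. Lengths are in m, angles in rad, forces in N, time in s.
With the tool pointing down it reaches from about 0.375 to 0.925 m from the base axis. Payload 3.1 kg.
Tool frame: the origin (TCP) lies on the mounting face of the last link; the fingertips stand 173 mm ahead of it and the grasp point (between the pads) lies 155 mm ahead of it; z points along the fingers, y is the line along which they close (so a half turn about z gives the same grasp; the last joint's range is limited). The gripper opens to 85 mm and grips with 20 to 120 N. Pads are 22 mm wide; open, the fingers measure 114 mm over their backs; the gripper's body (76 mm by 85 mm) begins 54 mm behind the grasp point. The pads swing forward as they close: fully open they stand 13 mm farther back than shut.
Start: joints at [1.152, 0.383, 0.044, 1.598, -0.018, 1.161, -0.05], TCP at [0.205, -0.617, 0.405] pointing down, gripper open.
Joint ranges: [-2.61, 2.61], [-0.41, 2.15], [-1.48, 1.57], [0, 2.5], [-1.57, 4.71], [0.05, 1.97], [-2.85, 2.85]. Speed limits (rad/s): [2.79, 2.79, 3.14, 3.14, 3.14, 3.14, 3.14].

INTERFACE

Orientations are given as a rotation vector (axis times angle).
In Python, from cell import robot gives the robot as it stands.
- The arm moves only by the tool send_rows, never from a script. Its argument "commands" is text: rows parted by semicolons, each of 6 numbers parted by spaces: the shift along the tool's x, y, z each as a share of 0.03 m, from -1 to 1, then the turn, a rotation vector about the tool's x, y, z each as a share of 5 degrees, from -1 to 1. A call has 1 to 5 rows; each row shifts and turns the commanded pose from where the row before left it, along the tool's axes as they then stand; what a row does not reach is not made up. A row lasts 1/8 s, in which the tool goes at most 62.5 mm and 10.7 degrees, less where a joint would pass 70% of its speed; a pose out of reach is approached as far as the arm can. A call with a number of a shift or a turn outside -1 to 1 is refused whole. A call with a gripper value outside its range is refused whole. "grip" is the opening, from 0 (shut) to 1 (fully open), set as the call begins (left out, the last holds). The fingers move at their own pace and stop on an object; the grip force is fixed at half the most. Time passes only in rows, so rows that do not move let the fingers close. It gives the time, the measured TCP pose, the force, the opening and the grip force at its end, in the units of the state.
- robot.read_state(): the state, without advancing time (a new reading comes with each control period).
- robot.snapshot(name): name is "side" or "top"; returns the picture (384x512x3 uint8, blue, green, red); there is no depth.
- robot.camera_model(name): a dict with "intrinsics" (3x3 intrinsics, pixels), "k1" (the pictures are not rectified: a ray, as slopes to the right and down, at radius r is drawn at 1 + k1 r^2 times it, then the intrinsics apply), "R" (3x3) and "t" (3): a world point X has camera coordinates R X + t. Camera axes: x right, y down, z forward; pixel columns grow to the right and rows downward; lengths in m; the calibration is good to about 2 mm. A picture is of the moment at which its call begins. camera_model takes no time and is no camera call.
- robot.job_done(): hands the job in; it is judged then, once.
The state is a dict: "time_s": time; "qpos": joint angles; "qvel": joint speeds; "joint_efforts": joint torques, N m; "tool_pos": TCP position; "ee_rot": TCP orientation; "ft_force": force on the tool from outside, world axes, zero at the start; "moment": the same for the moment, N m; "gripper_width": finger opening in m; "finger_force": force on a finger pad.
Only numpy, scipy, OpenCV 4.12 (cv2) and the standard library are available. Lean on these libraries where they do the work, as an engineer would, in place of code of your own. Each camera call takes 0.05 s, during which the arm holds its last target. There are 200 camera calls.

TASK

The short cast rail sits sunk in the deburring nest on the bench. Feel along the top of the dark guard strip on the nest's far side with a fingertip until you find the finger notch in it, then press the ejector bar inside the notch fully down so that the rail rises out of its channel. Do not touch the rail or disturb the other things on the bench; finish while still holding the bar down, with the rail raised, so that a workmate can take it.

Things in the scene. Friction and masses are not known exactly. Their poses are not given: they have to be found in the camera images.
- nest: steel deburring nest bolted to the bench, 153 x 300 x 45 mm, lugs at both ends. Origin: centre of its underside; x points to its far side (away from the robot), y along its channel, z up. Far wall top at z 45 mm spans x 3 to 23 mm; beyond it the dark guard strip lies flat, top at z 40 mm, x 24 to 72 mm, 330 mm long; two 2.5 mm screw heads on it at x 30, y +-138 mm.
- strip_mid (a point): fixed point of the nest (axes as the nest's) on the guard's top, on the line to feel along (x 54, z 40 mm in the nest). The guard, 4 mm thick, has been set along y, so its one notch is centred anywhere from 65 mm to -65 mm in y of this point; the rest of its top is flat. Notch: 46 mm long in y, from nest x 36 mm out to the guard's open outer edge. The ejector bar lies in it.
- ejector (a joint): rocker of the ejector bar, rad: 0 up (sprung), 0.34 fully down on its stop. The bar, 32 x 200 mm, runs along y under the guard, reachable only through the notch; at strip_mid's x its top is 9 mm below the guard's top when up and about 23 mm below it when fully down. Takes 3 N at first, up to some 15 N near the stop; springs back when let go.
- rail: short bright cast rail, 50 x 241 x 29 mm, lying along y in the nest's channel. Origin: centre of its underside, at x -25, y 0, z 16 mm in the nest, top flush with the nest's walls. The ejector lifts it level by about 11 mm. Not to be touched.
- collar: loose grey steel spindle collar, 50 mm across, 22 mm high, right of the nest, near the bench's front edge; origin at the centre of its underside. Leave alone.
- caliper: loose steel vernier caliper, 71 x 230 x 5 mm, lying along y behind the nest; origin at the centre of its underside. Leave alone.
- ink_tin: loose dark ink tin, 69 mm across, 60 mm high, left of the nest; origin at the centre of its underside. Leave alone.
- marker_1: loose felt marker with black cap, 16 x 136 x 17 mm, at the right of the bench; origin at the centre of its underside. Leave alone.

How it is judged:
On the way, in this order (a step that is already met when the one before it is completed fails the run):
1. a fingertip feels the guard strip while the ejector bar is still up (contact force between the fingers and nest above 0.5 N and x of the grasp point in the frame of nest above 0.02 m and value of joint ejector below 0.02 rad), for 0.1 s.
2. the ejector bar is pressed fully down and the rail has risen (value of joint ejector above 0.28 rad and z of rail in the frame of nest above 0.0235 m), for 0.2 s.
At the end, for the whole second after the job is handed in: The ejector is held at 0.28 rad or more (0.34 is its stop) with the fingers pressing on the nest's parts with more than 2 N; the rail's underside stands at least 7.5 mm above its seat (23.5 mm above the nest's underside), level within 0.12 rad and at rest, still over its channel (all of step 2 and contact force between the fingers and nest above 2 N and angle between rail's own z axis and vertical below 0.12 rad and linear speed of rail below 0.03 m/s); the arm keeps its last pose, push and grip.
It fails at once if the robot touches the rail (contact force between any of the fingers, the arm and rail above 1 N).
It fails at once if the rail is thrown or carried out of the channel (z of rail in the frame of nest above 0.04 m or horizontal distance between rail and nest above 0.04 m).
It fails at once if another thing on the bench is disturbed (moved more than 15 mm) (distance of any of collar, caliper, ink_tin, marker_1 from where it was at the start of the episode above 0.015 m).
It also fails if it takes over 45 s, if anything falls off the work surface, if the arm or the gripper's body presses on something with over 40 N, if the wrist force passes 120 N, or if a joint passes its speed limit or range.

## Working session

There is one attempt and no reset: what is moved stays moved. The work goes in short steps, Python scripts to look and compute and a tool call to move; the robot and the scene stay as the last step left them, time stands still between calls to the robot, and variables do not carry over. Pictures are saved under pics/ and viewed, at most 10 in all, crops included, and the job is handed in when it is done.

Besides the shell and the picture viewer there is one more tool, called as a command line: name --argument value ..., lists and objects as JSON in quotes. send_rows: Moves the arm, as the interface text tells. Shift numbers are shares of 0.03 m and turn numbers shares of 5 degrees, none past 1 either way. Its arguments: {"type":"object","properties":{"commands":{"type":"string"},"grip":{"type":"number"}},"required":["commands"]}

```bash
ls; mkdir -p pics
python3 - <<'E'
from cell import robot
import cv2
for n in("top","side"):
    cv2.imwrite(f"pics/{n}0.png",robot.snapshot(n)); print(robot.camera_model(n))
print(robot.read_state())
E
```

```text
pics
{'intrinsics': array([[371.43403463,   0.        , 254.98050246],
       [  0.        , 371.43403463, 195.09499021],
       [  0.        ,   0.        ,   1.        ]]), 'k1': -0.05209111902968696, 'R': array([[ 0.01169361, -0.9997866 ,  0.01702995],
       [-0.99859845, -0.01255549, -0.05141497],
       [ 0.05161782, -0.01640485, -0.99853216]]), 't': array([-0.13951028,  0.53509684,  1.03683814])}
{'intrinsics': array([[349.04905216,   0.        , 259.36820839],
       [  0.        , 349.04905216, 199.8554713 ],
       [  0.        ,   0.        ,   1.        ]]), 'k1': -0.08629975109418785, 'R': array([[ 0.87516523, -0.48347109, -0.01848058],
       [-0.28823853, -0.49032113, -0.82249848],
       [ 0.38859282,  0.72514888, -0.56846699]]), 't': array([-0.54142916,  0.1507203 ,  1.00122157])}
{'time_s': 0.1, 'qpos': array([ 1.15219503,  0.38378075,  0.04384147,  1.59942218, -0.01790493,
        1.16120542, -0.04991265]), 'qvel': array([-8.84154338e-04, -1.28028508e-03,  8.73697572e-04, -3.74260085e-03,
       -4.93280290e-04,  7.36673509e-05, -6.63202939e-05]), 'joint_efforts': array([ 2.66669114e-03, -4.34727216e+01,  1.02934409e+00, -2.50455540e+01,
        1.08767129e-02,  5.42722075e-03,  5.88034624e-06]), 'tool_pos': array([ 0.20484146, -0.61641503,  0.40339215]), 'ee_rot': array([-3.09891148e+00, -5.01471122e-01,  8.01146433e-04]), 'ft_force': array([ 0.22681454, -0.33573255,  0.04961431]), 'moment': array([ 0.00060492, -0.01184801,  0.04000453]), 'finger_force': 0.0, 'gripper_width': 0.0854590730884659}
```

View pics/top0.png

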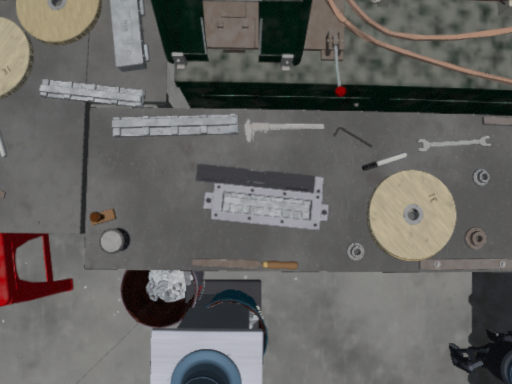

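View pics/side0.png

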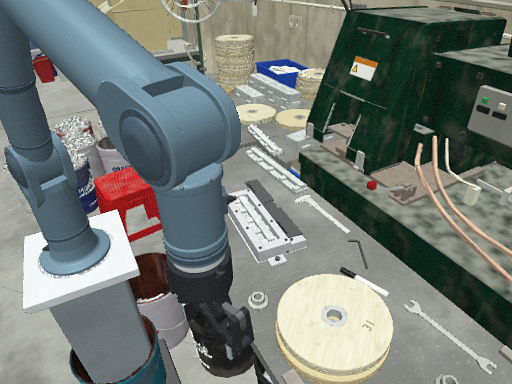

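```bash
cat > h.py <<'E'
import numpy as np, cv2
from cell import robot
def ray(n,uv):
    c=robot.camera_model(n);K=c["intrinsics"];k=c["k1"]
    d=(np.array(uv,float)-K[:2,2])/np.array([K[0,0],K[1,1]]); u=d.copy()
    for _ in range(20): u=d/(1+k*(u@u))
    R,t=c["R"],c["t"]
    return -R.T@t, R.T@np.array([u[0],u[1],1])
def onplane(n,uv,z):
    o,d=ray(n,uv); return o+d*(z-o[2])/d[2]
def proj(n,X):
    c=robot.camera_model(n);p=c["R"]@X+c["t"];u=p[:2]/p[2]
    return c["intrinsics"][:2,:2]@u*(1+c["k1"]*(u@u))+c["intrinsics"][:2,2]
E
python3 - <<'E'
import cv2
a=cv2.imread("pics/top0.png")[150:250,190:340]; b=cv2.imread("pics/side0.png")[165:275,215:365]
cv2.imwrite("pics/c1.png",cv2.resize(a,(750,500),interpolation=cv2.INTER_CUBIC))
cv2.imwrite("pics/c2.png",cv2.resize(b,(750,550),interpolation=cv2.INTER_CUBIC))
E
```

```text
(no output)
```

View pics/c1.png

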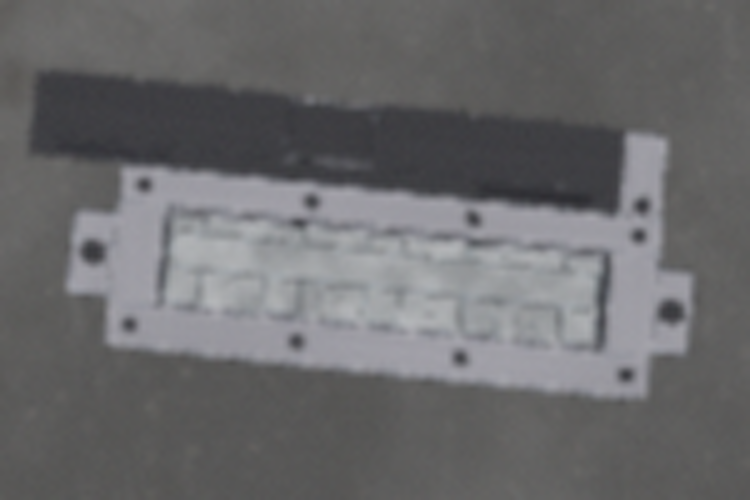

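View pics/c2.png

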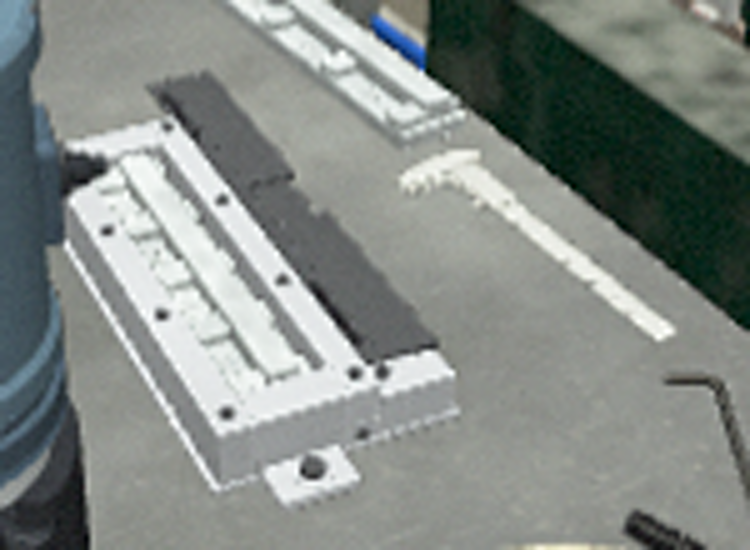

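Notch visible: top view columns ≈247–266, rows ≈166–183 (in the dark strip); side view confirms it near (268–282, 202–208). Now compute its position and the nest axes.

Run:
```python
from h import *
def C(x,y,z): return onplane("top",((x+.5)/5-.5+190,(y+.5)/5-.5+150),z)
P={k:C(*v) for k,v in dict(gOL=(38,72,.04),gOR=(622,130,.04),gIL=(30,152,.04),gIR=(615,212,.04),wFL=(122,168,.045),wNL=(107,345,.045),wNR=(645,397,.045),rLug=(692,312,.012),lLug=(66,255,.012),
 nOL=(293,98,.04),nOR=(378,107,.04),nIL=(287,160,.036),nIR=(372,168,.036)).items()}
for k,v in P.items(): print(k,v.round(4))
ey=P['gOL']-P['gOR']; print(np.linalg.norm(ey)); ey2=P['wNL']-P['wNR']
for e in (ey,ey2,P['gIL']-P['gIR']): print(np.degrees(np.arctan2(-e[0],e[1])))
n=(P['nOL']+P['nOR']+P['nIL']+P['nIR'])/4; print("notch",n, proj("side",n))
# side view cross check: notch outer corners
for uv in [(292,180),(325,215),(250,185),(285,225)]: print(onplane("side",((uv[0]+.5)/5-.5+215,(uv[1]+.5)/5-.5+165),.04))
```

```text
gOL [0.6198 0.0287 0.04  ]
gOR [ 0.5918 -0.2962  0.04  ]
gIL [0.5752 0.0322 0.04  ]
gIR [ 0.5461 -0.2925  0.04  ]
wFL [ 0.5666 -0.0193  0.045 ]
wNL [ 0.4692 -0.0128  0.045 ]
wNR [ 0.444  -0.3086  0.045 ]
rLug [ 0.4913 -0.3416  0.012 ]
lLug [0.5194 0.0146 0.012 ]
nOL [ 0.6071 -0.1129  0.04  ]
nOR [ 0.6028 -0.1602  0.04  ]
nIL [ 0.5729 -0.11    0.036 ]
nIR [ 0.5691 -0.1574  0.036 ]
0.3261074560991667
-4.914052260667176
-4.87354007984966
-5.127501998048207
notch [ 0.58798771 -0.13513034  0.038     ] [271.24785695 204.96173124]
[ 0.60374711 -0.11952537  0.04      ]
[ 0.60190746 -0.16306997  0.04      ]
[ 0.57758405 -0.11068816  0.04      ]
[ 0.57488459 -0.1595135   0.04      ]
```

send_rows --commands "0 0 0 0 0 0.93;0 0 0 0 0 0.93;0 0 0 0 0 0.93;0 0 0 0 0 0.93;0 0 0 0 0 0.93" --grip 0

```text
time_s: 0.72
tool_pos: [0.2049, -0.6165, 0.4038]
ee_rot: [-3.137, 0.137, 0.001]
ft_force: [-0.3, 0.5, -0.1]
gripper_width: -0.0
finger_force: 0.0
```

```bash
cat > d.py <<'E'
from h import *
from scipy.spatial.transform import Rotation as Ro
import sys
s=robot.read_state();R=Ro.from_rotvec(s["ee_rot"]).as_matrix();p=s["tool_pos"]
yaw=np.radians(-4.95);ex=np.array([np.cos(yaw),np.sin(yaw),0]);ey=np.array([-ex[1],ex[0],0])
N=np.array([.588,-.135,.04]); tip=p+.173*R[:,2]
a=[float(v) for v in sys.argv[1:4]]  # target tip offset from notch in nest axes, m
T=N+a[0]*ex+a[1]*ey+np.array([0,0,a[2]])
D=Ro.from_euler("z",yaw).as_matrix()@np.diag([1,-1,-1])
print("t",s["time_s"],"tip rel",((tip-N)@np.c_[ex,ey,[0,0,1]]).round(4),"F",s["ft_force"].round(2),"w",s["gripper_width"])
print("shift shares",(R.T@(T-tip)/.03).round(2),"turn shares",(np.degrees(Ro.from_matrix(R.T@D).as_rotvec())/5).round(2))
E
python3 d.py 0 -.05 .06
```

```text
t 0.725 tip rel [-0.3402 -0.5125  0.1908] F [-0.28  0.47 -0.12] w -2.1200241095514924e-05
shift shares [ 11.33 -15.42   4.38] turn shares [-0.02  0.01 -0.01]
```

send_rows --commands "0.75 -1 0 0 0 0;0.75 -1 0 0 0 0;0.75 -1 0 0 0 0;0.75 -1 0 0 0 0;0.75 -1 0 0 0 0"

```text
time_s: 1.35
tool_pos: [0.3303, -0.4757, 0.4041]
ee_rot: [-3.138, 0.133, 0.001]
ft_force: [0.0, -0.6, 0.3]
gripper_width: 0.0003
finger_force: 0.0
```

send_rows --commands "0.75 -1 0 0 0 0;0.75 -1 0 0 0 0;0.75 -1 0 0 0 0;0.75 -1 0 0 0 0;0.75 -1 0 0 0 0"

```text
time_s: 1.98
tool_pos: [0.4551, -0.3359, 0.4041]
ee_rot: [-3.138, 0.133, 0.001]
ft_force: [-0.1, 0.1, 0.0]
gripper_width: -0.0001
finger_force: 0.0
```

send_rows --commands "0.75 -1 0 0 0 0;0.75 -1 0 0 0 0;0.75 -1 0.5 0 0 0;0.75 -1 0.5 0 0 0;0.75 -1 0.5 0 0 0"

```text
time_s: 2.6
tool_pos: [0.5798, -0.1962, 0.3587]
ee_rot: [-3.139, 0.134, 0.001]
ft_force: [0.5, -0.6, -0.4]
gripper_width: 0.0001
finger_force: 0.0
```

send_rows --commands "0 0 0 0 0 0;0 0 0 0 0 0"

```text
time_s: 2.85
tool_pos: [0.579, -0.1975, 0.3591]
ee_rot: [3.138, -0.133, -0.002]
ft_force: [-0.2, 0.4, 0.3]
gripper_width: 0.0001
finger_force: 0.0
```

```bash
python3 d.py 0 -.05 .02
```

```text
t 2.85 tip rel [-0.0038 -0.0632  0.1461] F [-0.21  0.37  0.35] w 9.102490327367687e-05
shift shares [ 0.13 -0.44  4.2 ] turn shares [0.01 0.02 0.02]
```

send_rows --commands "0.13 -0.2 0.85 0 0 0;0 -0.24 0.85 0 0 0;0 0 0.85 0 0 0;0 0 0.85 0 0 0;0 0 0.8 0 0 0"

```text
time_s: 3.48
tool_pos: [0.5836, -0.1868, 0.2335]
ee_rot: [3.137, -0.139, 0.0]
ft_force: [0.3, 0.4, -0.8]
gripper_width: 0.0001
finger_force: 0.0
```

send_rows --commands "0 0 0.15 0 0 0;0 0 0.15 0 0 0;0 0 0 0 0 0"

```text
time_s: 3.85
tool_pos: [0.5847, -0.1848, 0.2256]
ee_rot: [3.138, -0.135, 0.002]
ft_force: [-0.4, -0.1, -0.4]
gripper_width: 0.0
finger_force: 0.0
```

```bash
python3 d.py 0 -.05 0
python3 - <<'E'
from h import *
a=robot.snapshot("top")[130:250,180:330]; b=robot.snapshot("side")[130:275,215:365]
cv2.imwrite("pics/c3.png",np.hstack([cv2.resize(a,(400,320)),cv2.resize(b,(400,320))]))
E
```

```text
t 3.85 tip rel [ 0.0013 -0.05    0.0126] F [-0.4  -0.07 -0.36] w 4.9197030046921274e-05
shift shares [-0.04 -0.    0.42] turn shares [ 0.01 -0.02  0.01]
```

View pics/c3.png

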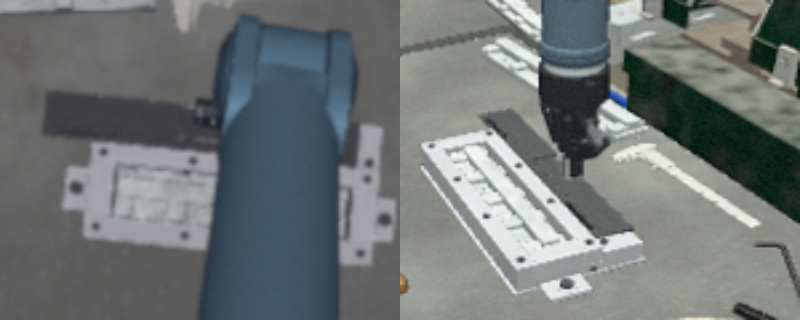

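The side view shows the shut fingertip (about (572,175) in the crop) just above the guard, on the near side of the notch. Now I feel down slowly.

send_rows --commands "0 0 0.1 0 0 0;0 0 0.1 0 0 0;0 0 0.1 0 0 0;0 0 0 0 0 0"

```text
time_s: 4.45
tool_pos: [0.5842, -0.1842, 0.2151]
ee_rot: [-3.139, 0.133, 0.002]
ft_force: [0.1, -0.5, -0.7]
gripper_width: -0.0002
finger_force: 0.0
```

send_rows --commands "0 0 0.07 0 0 0;0 0 0 0 0 0"

```text
time_s: 4.7
tool_pos: [0.5846, -0.1843, 0.2137]
ee_rot: [3.139, -0.133, 0.0]
ft_force: [-0.5, -0.7, -0.9]
gripper_width: 0.0003
finger_force: 0.0
```

send_rows --commands "0 0 0.05 0 0 0;0 0 0 0 0 0"

```text
time_s: 4.95
tool_pos: [0.5847, -0.1843, 0.2136]
ee_rot: [3.139, -0.134, -0.0]
ft_force: [-3.1, 0.7, 8.0]
gripper_width: 0.0001
finger_force: 3.8
```

send_rows --commands "0 0 0.05 0 0 0;0 0 0 0 0 0"

```text
time_s: 5.2
tool_pos: [0.5848, -0.1843, 0.2135]
ee_rot: [3.138, -0.134, -0.001]
ft_force: [-5.2, 2.1, 14.4]
gripper_width: -0.0002
finger_force: 7.4
```

Contact with the guard is felt (8–14 N, bar untouched). I ease off and slide along toward the notch.

send_rows --commands "0 0 -0.06 0 0 0;0 -0.2 0 0 0 0;0 -0.2 0 0 0 0;0 -0.2 0 0 0 0;0 -0.2 0 0 0 0"

```text
time_s: 5.82
tool_pos: [0.5874, -0.1621, 0.2135]
ee_rot: [3.136, -0.135, 0.005]
ft_force: [-0.0, -3.3, 5.0]
gripper_width: 0.0002
finger_force: 2.6
```

send_rows --commands "0 -0.15 0 0 0 0;0 -0.15 0 0 0 0;0 0 0 0 0 0"

```text
time_s: 6.2
tool_pos: [0.5882, -0.1525, 0.2135]
ee_rot: [3.136, -0.134, 0.005]
ft_force: [-0.3, -1.8, 4.5]
gripper_width: 0.0
finger_force: 2.6
```

send_rows --commands "0 -0.15 0 0 0 0;0 -0.1 0 0 0 0;0 0 0 0 0 0"

```text
time_s: 6.58
tool_pos: [0.5875, -0.142, 0.2114]
ee_rot: [-3.137, 0.13, 0.003]
ft_force: [-0.3, 0.4, 0.0]
gripper_width: -0.0001
finger_force: 0.0
```

```bash
python3 d.py 0 0 0
```

```text
t 6.575 tip rel [-0.0003 -0.0067 -0.0016] F [-0.34  0.4   0.03] w -0.00012394195869441929
shift shares [ 0.01 -0.22 -0.05] turn shares [-0.02  0.02  0.04]
```

The force vanished and the tip dropped: the notch is found. Centre in it and press.

send_rows --commands "0 -0.22 0 0 0 0;0 0 0.15 0 0 0;0 0 0.15 0 0 0;0 0 0 0 0 0"

```text
time_s: 7.08
tool_pos: [0.5889, -0.1368, 0.2038]
ee_rot: [-3.138, 0.133, -0.001]
ft_force: [-0.8, 2.0, 3.4]
gripper_width: -0.0003
finger_force: 1.4
```

send_rows --commands "0 0 0.1 0 0 0;0 0 0.1 0 0 0;0 0 0.1 0 0 0;0 0 0 0 0 0"

```text
time_s: 7.58
tool_pos: [0.5904, -0.1369, 0.1965]
ee_rot: [-3.138, 0.133, -0.008]
ft_force: [-0.4, 1.3, 8.5]
gripper_width: 0.0001
finger_force: 4.3
```

```bash
python3 d.py 0 0 -.023
```

```text
t 7.575 tip rel [ 0.0034 -0.0016 -0.0164] F [-0.38  1.29  8.46] w 6.622496730828959e-05
shift shares [-0.12 -0.05  0.22] turn shares [-0.01 -0.06  0.02]
```

send_rows --commands "0 0 0.1 0 0 0;0 0 0.1 0 0 0;0 0 0.1 0 0 0;0 0 0 0 0 0"

```text
time_s: 8.07
tool_pos: [0.5916, -0.1369, 0.19]
ee_rot: [3.139, -0.133, 0.012]
ft_force: [-1.6, 2.0, 17.6]
gripper_width: -0.0002
finger_force: 8.5
```

send_rows --commands "0 0 0.1 0 0 0;0 0 0 0 0 0"

```text
time_s: 8.32
tool_pos: [0.5918, -0.1369, 0.1895]
ee_rot: [3.138, -0.134, 0.01]
ft_force: [-6.5, 3.0, 31.8]
gripper_width: 0.0
finger_force: 14.7
```

```bash
python3 d.py 0 0 -.023
```

```text
t 8.325 tip rel [ 0.0051 -0.0016 -0.0235] F [-6.47  2.97 31.78] w 4.980328938955276e-05
shift shares [-0.17 -0.05 -0.02] turn shares [ 0.   -0.07  0.02]
```

send_rows --commands "0 0 -0.03 0 0 0;0 0 0 0 0 0;0 0 0 0 0 0;0 0 0 0 0 0"

```text
time_s: 8.82
tool_pos: [0.5917, -0.1369, 0.1896]
ee_rot: [3.138, -0.133, 0.011]
ft_force: [-6.0, 2.6, 25.9]
gripper_width: 0.0003
finger_force: 12.7
```

```bash
python3 d.py 0 0 -.023
python3 - <<'E'
from h import *
b=robot.snapshot("side")[150:300,200:380]
cv2.imwrite("pics/c4.png",cv2.resize(b,(720,600),interpolation=cv2.INTER_CUBIC))
E
```

```text
t 8.825 tip rel [ 0.005  -0.0016 -0.0234] F [-5.98  2.58 25.92] w 0.00031134572830401555
shift shares [-0.17 -0.05 -0.01] turn shares [ 0.   -0.08  0.02]
```

View pics/c4.png

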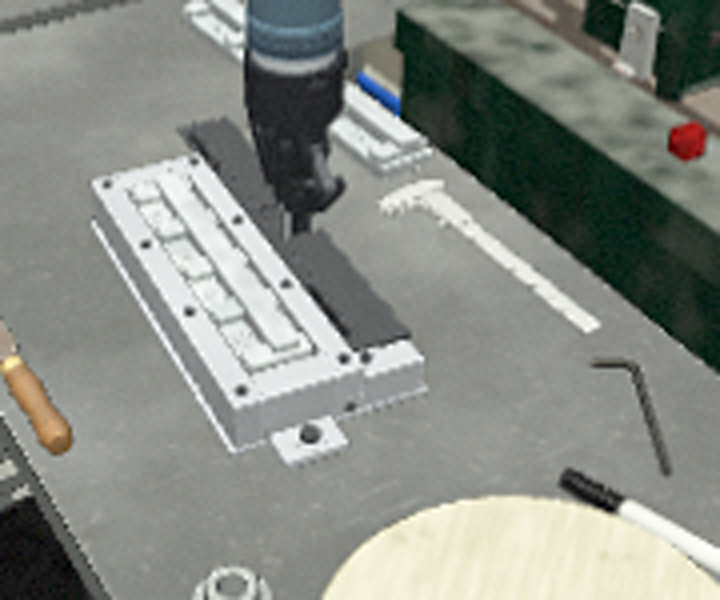

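The fingertip is in the notch at about (295,225), and the rail now stands proud, hiding the far channel gap. The bar is at its stop: 23 mm deep, with the force rising steeply.

```bash
python3 -c "
from cell import robot
print(robot.job_done())"
```

```text
the job is handed in; nothing more can be done
None
```

I found the notch by feel and pressed the ejector bar to its stop, and the rail looks raised in the last side view; I handed the job in at about 9 s with the bar still held down at about 26 N, and no verdict came back.

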